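# Set the roller press dial: to the stop, three clicks back, lock

### The job

Set the pressure on the small roller press: turn the black bar dial clockwise (seen from above) until you feel its stop, pressing against it only gently, then turn it back exactly three clicks and let go of it. Then throw the locking lever all the way over to the far side, and leave the things lying round the press where they are.

Things in the scene. Friction and masses are not known exactly. Their poses are not given: they have to be found in the camera images.
- press: grey steel roller press, fixed to the table: foot 300 x 330 mm, across it a bridge 110 mm (x) by 330 mm (y) with its flat top 120 mm above the table. Origin at the centre of its underside, z up, +x to its far side, +y to its left. The dial stands on the bridge 80 mm to the -y side, the locking lever 75 mm to the +y side
- dial: black pressure dial: a disc 62 mm across and 9 mm thick, carrying an upright bar grip 56 mm long (dial's x), 16 mm thick (y), 36 mm high, top 182 mm above the table; a white notch marks the +x end. It turns about its upright axis z; origin on that axis at the underside of the disc, 137 mm above the table. Clicks lie 24 degrees apart all round; let go, it settles in the nearest click
- dial_grip (a point): the point on the dial's axis in the middle of the bar grip, 168 mm above the table, 14 mm below the bar's top and 22 mm above the disc. It takes up to about 0.15 N m to turn the dial over a click
- dial_seat (a point): centre of the dial housing's top, on the dial's axis; in the housing is the clockwise stop, unseen, different every time, 15 to 120 degrees clockwise of the start. Its rubber buffer begins 3 degrees past click zero (the last click) and yields 0.09 rad by 0.8 N m, where it is abused; 0.3 to 0.5 N m is gentle. The dial can turn back at least 120 degrees
- lock (a joint): angle of the locking lever: 0 to about 0.15 at the start, leaning to the press's -x side (near side); 1.0 rad is its end stop, leaning to +x (locked). It swings about the press's y axis and stays where it is left (about 1 N at the ball moves it; push level, at the ball's centre or below it down to the rod: pushing on the ball's upper half jams)
- lock_tip (a point): centre of the black ball (26 mm diameter) on the end of the locking lever, a 10 mm rod 60 mm long from its pivot, which is 142 mm above the table; the ball's centre is 195 to 202 mm above the table
- flask: grey drinking flask, 68 mm diameter, 200 mm tall, standing to the left of the press; a bystander. Origin at the centre of its underside
- tape: roll of masking tape, 90 mm diameter, 24 mm high, lying flat to the left of the press; a bystander. Origin at the centre of its underside
- book: black-covered sketchbook, 154 x 214 x 21 mm, lying to the right of the press; a bystander. Origin at the centre of its underside

How it is judged:
On the way, in this order (a step that is already met when the one before it is completed fails the run):
1. the dial is pressed clockwise against its stop (at least 3 N on the buffer) (contact force between dial and buffer_c0 above 3 N), for 0.1 s.
2. the dial sits at rest three clicks back from the stop, let go (x of ring_c0 in the frame of dial between 0.0076 and 0.0145 m and y of ring_c0 in the frame of dial below 0 m and angular speed of dial below 0.1 rad/s and contact force between dial and the fingers below 0.1 N), for 0.2 s.
3. the locking lever is thrown over to the far side (value of joint lock above 0.88 rad), for 0.1 s.
At the end, for the whole second after the job is handed in: the dial rests three clicks (72 degrees, within 5.5 degrees) anticlockwise of click zero at its stop, and the locking lever is over to the far side (at least 0.88 of 1.0 rad); everything is released and at rest (x of ring_c0 in the frame of dial between 0.0076 and 0.0145 m and y of ring_c0 in the frame of dial below 0 m and angular speed of dial below 0.1 rad/s and value of joint lock above 0.88 rad); the robot touches nothing.
It fails at once if the dial is forced against its stop (over 25 N on the buffer, 0.8 N m) (contact force between dial and buffer_c0 above 25 N).
It fails at once if a bystander (flask, tape or sketchbook) is moved by more than 20 mm (distance of any of flask, tape, book from where it was at the start of the episode above 0.02 m).
It also fails if it takes over 72 s, if anything falls off the work surface, if the arm or the gripper's body presses on something with over 40 N, if the wrist force passes 120 N, or if a joint passes its speed limit or range.

### The arm

A 6-joint arm with a two-finger parallel gripper is mounted at the origin on the work surface. World frame = base frame: x ahead of the robot, y to its left, z up, the work surface at z = 0. Lengths are in m, angles in rad, forces in N, time in s.
With the tool pointing down it reaches from about 0.325 to 0.9 m from the base axis. Payload 3.5 kg.
Tool frame: the origin (TCP) lies at the very end of the fingers, on their centre line; the grasp point (between the pads) lies 19 mm behind it; z points along the fingers, y is the line along which they close (so a half turn about z gives the same grasp; the last joint's range is limited). The gripper opens to 85 mm and grips with 20 to 120 N. Pads are 22 mm wide; open, the fingers measure 114 mm over their backs; the gripper's body (76 mm by 85 mm) begins 54 mm behind the grasp point. The pads swing forward as they close: fully open they stand 13 mm farther back than shut.
Start: joints at [-1.365, 0.276, -0.026, 1.268, 0, 1.467], TCP at [0.19, -0.595, 0.231] pointing down, gripper open.
Joint ranges: [-3.12, 3.12], [-0.85, 1.88], [-1.08, 1.24], [-1.95, 2.15], [-1.57, 1.53], [-3.14, 3.14]. Speed limits (rad/s): [2.57, 2.57, 3.14, 3.14, 3.14, 3.14].

### API

Orientations are given as a 3x3 rotation matrix whose columns are the frame's x, y, z axes.
In Python, from workcell import manip gives the robot as it stands.
- The arm moves only by the tool apply_moves, never from a script. Its argument "plan" is a list of rows, each a list of 2 entries, a list of its own where there are three numbers: the shift along the tool's x, y, z in mm, then the turn about the tool's z in rad. A call has 1 to 12 rows; each row shifts and turns the commanded pose from where the row before left it, along the tool's axes as they then stand; what a row does not reach is not made up. A row lasts 1/12 s, in which the tool goes at most 41.7 mm and 7.16 degrees, less where a joint would pass 70% of its speed; a pose out of reach is approached as far as the arm can. A call with a gripper value outside its range is refused whole. "hand" is the closure, from 0 (fully open) to 1 (shut), set as the call begins (left out, the last holds). The fingers move at their own pace and stop on an object; "squeeze" is the grip in N (left out, the last holds). Time passes only in rows, so rows that do not move let the fingers close. It gives the time, the measured TCP pose, the force, the opening and the grip force at its end, in the units of the state.
- manip.sense(): the state, without advancing time (a new reading comes with each control period).
- manip.read_camera(name): name is "scene" or "side" or "wrist"; returns (picture, depth): 400x640x3 uint8, blue, green, red; 400x640 float32, m along the optical axis (not along the pixel's ray), 0 where there is no reading.
- manip.camera_model(name): a dict with "camera_matrix" (3x3 intrinsics, pixels), "T" (4x4, takes a point from camera to world coordinates). Camera axes: x right, y down, z forward; pixel columns grow to the right and rows downward; lengths in m; the calibration is good to about 2 mm. A picture is of the moment at which its call begins: read the wrist's pose just before it. camera_model takes no time and is no camera call; for the wrist camera it gives the pose at the moment of the call.
- manip.sign_off(): hands the job in; it is judged then, once.
The state is a dict: "t": time; "joint_pos": joint angles; "dq": joint speeds; "tau": joint torques, N m; "position": TCP position; "tool_rot": TCP orientation; "wrist_force": force on the tool from outside, world axes, zero at the start; "moment": the same for the moment, N m; "gripper_width": finger opening in m; "finger_force": force on a finger pad.
Only numpy, scipy, OpenCV 4.12 (cv2) and the standard library are available. Lean on these libraries where they do the work, as an engineer would, in place of code of your own. Each camera call takes 0.05 s, during which the arm holds its last target. There are 200 camera calls.

## Working session

There is one attempt and no reset: what is moved stays moved. The work goes in short steps, Python scripts to look and compute and a tool call to move; the robot and the scene stay as the last step left them, time stands still between calls to the robot, and variables do not carry over. Pictures are saved under pics/ and viewed, at most 10 in all, crops included, and the job is handed in when it is done.

Besides the shell and the picture viewer there is one more tool, called after ">>>" as name([rows], argument=value, ...), one row to a line, values as JSON. apply_moves: Moves the arm, as the interface text tells. Its arguments: {"type":"object","properties":{"plan":{"type":"array","items":{"type":"array"}},"hand":{"type":"number"},"squeeze":{"type":"number"}},"required":["plan"]}

```bash
mkdir -p pics; cat > h.py <<'E'
import numpy as np, cv2
from workcell import manip
def snap(cam,fn,crop=None,k=1):
    im,d=manip.read_camera(cam); np.save(f'{cam}.npy',d)
    if crop: x0,y0,x1,y1=crop; im=im[y0:y1,x0:x1]
    if k!=1: im=cv2.resize(im,None,fx=k,fy=k,interpolation=cv2.INTER_CUBIC)
    cv2.imwrite('pics/'+fn,im)
def px(cam,u,v,d=None,z=None,M=None):
    M=M or manip.camera_model(cam); K=np.array(M['camera_matrix']);T=np.array(M['T'])
    r=np.linalg.inv(K)@[u,v,1]
    if z is not None: d=(z-T[2,3])/(T[:3,:3]@r)[2]
    return T[:3,:3]@(r*d)+T[:3,3]
E
python3 - <<'E'
from h import *
snap('scene','a.png');snap('side','b.png')
s=manip.sense()
for k in s: print(k,np.round(s[k],3).tolist())
for c in('scene','side'): print(np.round(manip.camera_model(c)['T'],2).tolist())
E
```

```text
t 0.1
joint_pos [-1.365, 0.277, -0.028, 1.268, -0.0, 1.467]
dq [0.001, -0.002, 0.002, 0.001, 0.0, -0.0]
tau [0.001, -44.671, 29.613, 0.008, -0.0, 0.0]
position [0.19, -0.595, 0.23]
tool_rot [[0.953, 0.304, -0.0], [0.304, -0.953, 0.002], [0.0, -0.002, -1.0]]
wrist_force [-0.504, -0.722, -0.188]
moment [0.004, -0.016, -0.016]
finger_force 0.0
gripper_width 0.085
[[0.06, 0.76, -0.65, 1.41], [1.0, -0.05, 0.04, -0.03], [-0.01, -0.65, -0.76, 1.13], [0.0, 0.0, 0.0, 1.0]]
[[-0.95, -0.23, 0.19, 0.3], [-0.3, 0.73, -0.62, 0.89], [0.01, -0.65, -0.76, 1.18], [0.0, 0.0, 0.0, 1.0]]
```

View pics/a.png

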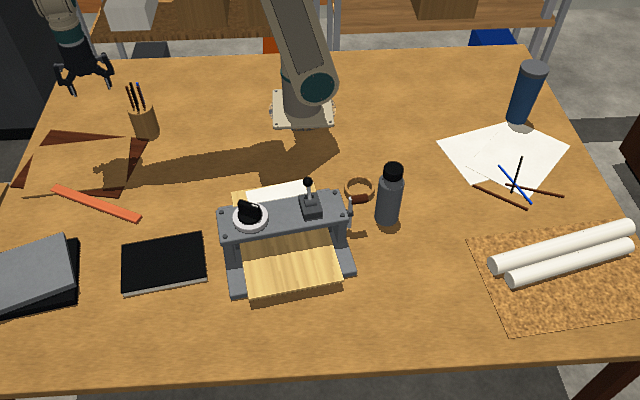

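View pics/b.png

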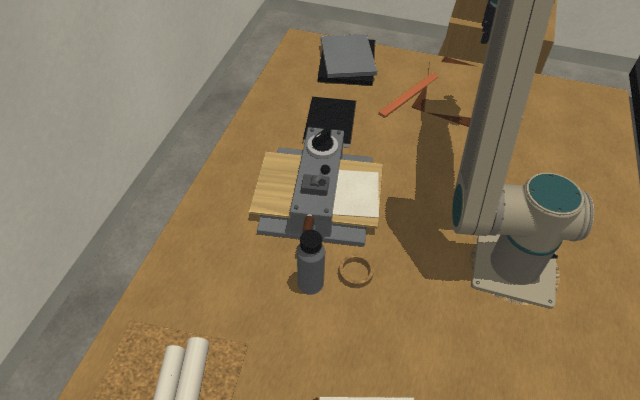

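The scene view shows the press with the dial at about (249,213), the lever ball at (308,182), the flask at (390,195), the tape at (358,188) and the sketchbook at (163,263). I'll enlarge the bridge.

```bash
python3 - <<'E'
from h import *
snap('scene','c.png',(205,165,365,265),5)
for n,u,v,z in(('dial',249,211,.18),('ball',308,182,.198),('c1',219,238,.12),('c2',352,221,.12),('flasktop',392,168,.2),('tape',358,188,.024)): print(n,np.round(px('scene',u,v,z=z),3), np.round(px('scene',u,v,d=np.load('scene.npy')[v,u]),3))
E
```

```text
dial [ 0.607 -0.151  0.18 ] [ 0.594 -0.152  0.165]
ball [ 0.537 -0.004  0.198] [ 0.542 -0.004  0.204]
c1 [ 0.638 -0.23   0.12 ] [ 0.636 -0.23   0.117]
c2 [0.606 0.103 0.12 ] [0.511 0.119 0.001]
flasktop [0.504 0.213 0.2  ] [0.506 0.212 0.202]
tape [0.407 0.147 0.024] [0.392 0.15  0.008]
```

View pics/c.png

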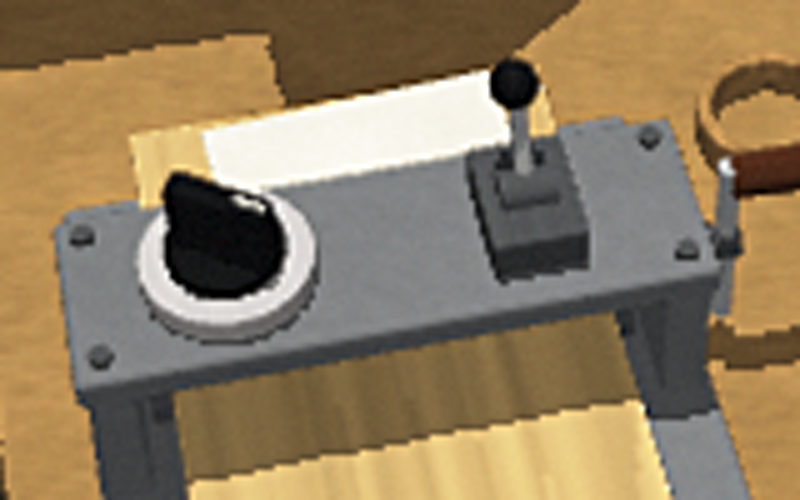

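The crop shows the white housing ring centred at about (228,262), with the bar's top edge running from (175,178) to (265,207). The notch is at the right end, (252,202). The ball is at (513,84). Next I'll work out the positions.

```bash
python3 - <<'E'
from h import *
f=lambda u,v,z:np.round(px('scene',205+u/5,165+v/5,z=z),4)
print('ring',f(228,262,.132)); a,b=f(175,176,.182),f(262,207,.182); print('bar',a,b,(a+b)/2,np.linalg.norm(b-a),np.degrees(np.arctan2(*(b-a)[[1,0]])))
B=[f(80,235,.123),f(650,136,.123),f(687,247,.123),f(100,355,.123)];print('bolts',*B,np.mean(B,0))
for i,j in((0,1),(3,2)): d=B[j]-B[i];print('press +y yaw-90',np.degrees(np.arctan2(-d[0],d[1])))
print('ball',f(513,84,.198))
s=manip.sense();R=np.array(s['tool_rot']);T=np.array(manip.camera_model('wrist')['T'])
print('wrist cam in tool',np.round(R.T@(T[:3,3]-s['position']),3),np.round(R.T@T[:3,:3],2).tolist(),manip.camera_model('wrist')['camera_matrix'])
E
```

```text
ring [ 0.5875 -0.152   0.132 ]
bar [ 0.5723 -0.1733  0.182 ] [ 0.5953 -0.1302  0.182 ] [ 0.5838  -0.15175  0.182  ] 0.04885294259305166 61.91371516447081
bolts [ 0.5571 -0.2293  0.123 ] [0.5081 0.0684 0.123 ] [0.5854 0.0806 0.123 ] [ 0.6355 -0.2149  0.123 ] [ 0.571525 -0.0738    0.123   ]
press +y yaw-90 9.346806680038199
press +y yaw-90 9.622602891082881
ball [ 0.5363 -0.0045  0.198 ]
wrist cam in tool [ 0.08   0.    -0.142] [[-0.0, -0.95, -0.32], [1.0, 0.0, -0.0], [0.0, -0.32, 0.95]] [[280.23670875   0.         316.86450259]
 [  0.         280.23670875 198.32084028]
 [  0.           0.           1.        ]]
```

>>> apply_moves([
  [[0,0,-35],0],
  [[0,0,-35],0],
  [[0,0,-30],0],
  [[34,-20,0],0],
  [[34,-20,0],0],
  [[34,-20,0],0],
  [[34,-20,0],0],
  [[34,-20,0],0],
  [[34,-20,0],0],
  [[34,-20,0],0],
  [[34,-20,0],0],
  [[34,-20,0],0],
], hand=0, squeeze=40)

```text
t: 1.15
position: [0.4275, -0.3291, 0.3311]
tool_rot: [[0.953, 0.304, -0.0], [0.304, -0.953, 0.0], [-0.0, -0.0, -1.0]]
wrist_force: [1.2, -0.9, 0.4]
gripper_width: 0.0852
finger_force: 0.0
```

>>> apply_moves([
  [[34,-20,0],0],
  [[34,-20,0],0],
  [[34,-20,0],0],
  [[34,-20,0],0],
  [[34,-20,0],0],
  [[34,-20,0],0],
  [[0,0,0],-0.12],
  [[0,0,0],-0.12],
  [[0,0,0],-0.12],
  [[0,0,0],-0.12],
  [[0,0,0],-0.12],
  [[0,0,0],-0.12],
])

```text
t: 2.15
position: [0.5845, -0.1544, 0.3308]
tool_rot: [[0.511, 0.86, -0.001], [0.86, -0.511, 0.0], [-0.0, -0.001, -1.0]]
wrist_force: [-0.6, -0.3, 0.6]
gripper_width: 0.0853
finger_force: 0.0
```

>>> apply_moves([
  [[0,0,0],-0.12],
  [[0,0,0],-0.12],
  [[0,0,0],-0.12],
  [[0,0,0],-0.12],
  [[0,0,0],-0.12],
  [[0,0,0],-0.12],
  [[0,0,0],-0.12],
  [[0,0,0],-0.12],
  [[0,0,0],-0.12],
  [[0,0,0],-0.12],
  [[0,0,0],-0.12],
  [[0,0,0],-0.12],
])

```text
t: 3.15
position: [0.5844, -0.1545, 0.3308]
tool_rot: [[-0.786, 0.619, -0.001], [0.619, 0.786, 0.0], [0.001, -0.0, -1.0]]
wrist_force: [-0.4, -0.4, -1.1]
gripper_width: 0.0851
finger_force: 0.0
```

>>> apply_moves([
  [[0,0,0],-0.12],
  [[0,0,0],-0.12],
  [[0,0,0],-0.12],
  [[0,0,0],-0.12],
  [[0,0,0],-0.12],
  [[0,0,0],-0.12],
  [[0,0,0],-0.12],
  [[0,0,0],-0.12],
  [[0,0,0],-0.12],
  [[0,0,0],-0.12],
  [[0,0,0],-0.12],
  [[0,0,0],-0.12],
])

```text
t: 4.15
position: [0.5844, -0.1545, 0.3308]
tool_rot: [[-0.716, -0.698, -0.001], [-0.698, 0.716, 0.0], [0.0, 0.001, -1.0]]
wrist_force: [-0.4, -0.4, -0.1]
gripper_width: 0.0855
finger_force: 0.0
```

```bash
python3 - <<'E'
from h import *
M=manip.camera_model('wrist');import pickle;pickle.dump(M,open('M.pkl','wb'))
snap('wrist','d.png')
s=manip.sense()
for k in('t','joint_pos','position','tool_rot'): print(k,np.round(s[k],4).tolist())
T=np.array(M['T']);K=np.array(M['camera_matrix'])
for p in([.585,-.152,.182],[.585,-.152,.132]):
  c=K@(T[:3,:3].T@(np.array(p)-T[:3,3]));print(c[:2]/c[2])
E
```

```text
t 4.2
joint_pos [-0.3654, 0.2076, 0.0925, 1.4567, -0.0, -1.1422]
position [0.5844, -0.1545, 0.3308]
tool_rot [[-0.7131, -0.701, -0.0009], [-0.701, 0.7131, 0.0004], [0.0004, 0.0009, -1.0]]
[317.32597253 187.73562601]
[317.18714007 176.47996475]
```

View pics/d.png

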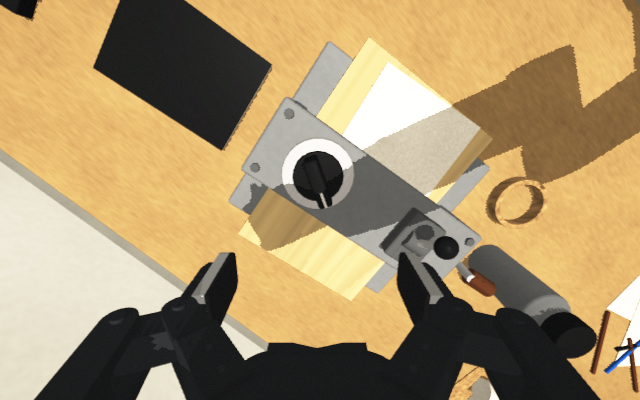

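The wrist view shows the dial at about (317,174), close to where the scene measurement puts it. The notch points down, at (324,203), and the ball is at (446,247). An enlarged crop of the same picture will give the bar's angle.

```bash
python3 - <<'E'
import cv2
im=cv2.imread('pics/d.png')[130:220,270:370];cv2.imwrite('pics/e.png',cv2.convertScaleAbs(cv2.resize(im,None,fx=6,fy=6,interpolation=cv2.INTER_CUBIC),alpha=1.5,beta=20))
E
```

```text
(no output)
```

View pics/e.png

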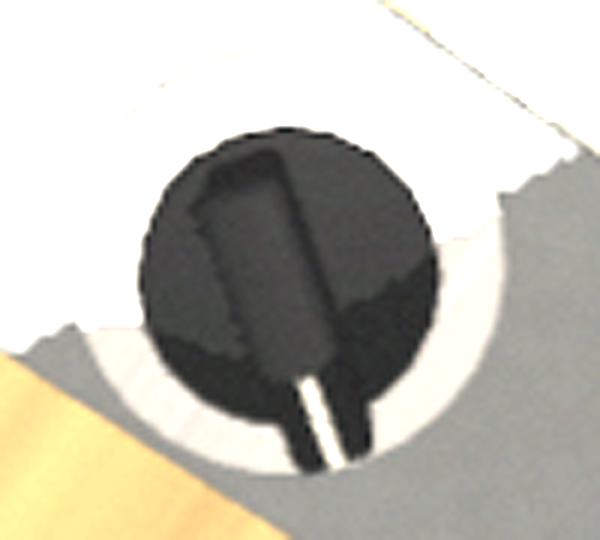

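```bash
python3 - <<'E'
from h import *
import pickle;M=pickle.load(open('M.pkl','rb'))
f=lambda u,v,z:px('wrist',270+u/6,130+v/6,z=z,M=M)
print('disc',f(290,275,.146), 'radius',np.linalg.norm(f(140,275,.146)-f(438,275,.146)))
print('ring',f(293,268,.133))
def ang(a,b):
  d=b-a;return np.round(np.degrees(np.arctan2(d[1],d[0])),1),np.round(np.linalg.norm(d),4)
print('notch',ang(f(305,380,.182),f(338,465,.182)))
print('right',ang(f(285,160,.182),f(372,440,.182)),'left',ang(f(205,215,.182),f(310,470,.182)))
a,b=f(240,180,.182),f(338,465,.182);print('axis',ang(a,b),(a+b)/2)
print('ball',px('wrist',446,247,z=.198,M=M))
E
```

```text
disc [ 0.58100051 -0.15404608  0.146     ] radius 0.05944113708686701
ring [ 0.58173848 -0.15232918  0.133     ]
notch (np.float64(64.8), np.float64(0.0175))
right (np.float64(61.5), np.float64(0.054)) left (np.float64(65.7), np.float64(0.0513))
axis (np.float64(62.7), np.float64(0.0558)) [ 0.5815353 -0.153777   0.182    ]
ball [ 0.53156108 -0.00678678  0.198     ]
```

>>> apply_moves([
  [[0,0,36],-0.108],
  [[0,0,36],-0.108],
  [[0,0,36],-0.108],
  [[0,2,20],0],
  [[0,0,15],0],
  [[0,0,15],0],
  [[0,0,12],0],
  [[0,0,10],0],
  [[0,0,0],0],
  [[0,0,0],0],
])

```text
t: 5.03
position: [0.5826, -0.1536, 0.151]
tool_rot: [[-0.462, -0.887, -0.001], [-0.887, 0.462, 0.0], [0.0, 0.001, -1.0]]
wrist_force: [0.3, -0.4, 0.1]
gripper_width: 0.0856
finger_force: 0.0
```

```bash
cat > st.py <<'E'
from h import *
s=manip.sense();R=np.array(s['tool_rot'])
print('t',s['t'],'p',np.round(s['position'],4),'yaw',round(np.degrees(np.arctan2(R[1,0],R[0,0])),2),'F',np.round(s['wrist_force'],2),'M',np.round(s['moment'],3),'w',round(s['gripper_width'],4),'ff',round(s['finger_force'],1),'q6',np.round(s['joint_pos'][5],3))
E
python3 st.py
```

```text
t 5.0333 p [ 0.5826 -0.1536  0.151 ] yaw -117.52 F [ 0.32 -0.35  0.07] M [ 0.033 -0.054 -0.038] w 0.0856 ff 0.0 q6 -1.456
```

>>> apply_moves([
  [[0,0,0],0],
  [[0,0,0],0],
  [[0,0,0],0],
  [[0,0,0],0],
  [[0,0,0],0],
  [[0,0,0],0],
  [[0,0,0],0],
  [[0,0,0],0],
], hand=1, squeeze=40)

```text
t: 5.7
position: [0.5838, -0.1542, 0.1519]
tool_rot: [[-0.461, -0.887, 0.002], [-0.887, 0.461, -0.001], [-0.0, -0.002, -1.0]]
wrist_force: [1.1, -1.1, 2.1]
gripper_width: 0.0151
finger_force: 43.7
```

```bash
python3 st.py
```

```text
t 5.7 p [ 0.5838 -0.1542  0.1519] yaw -117.47 F [ 1.11 -1.09  2.13] M [-0.216 -0.275  0.13 ] w 0.0151 ff 43.7 q6 -1.456
```

>>> apply_moves([
  [[0,0,0],0.07],
  [[0,0,0],0.07],
  [[0,0,0],0.07],
  [[0,0,0],0.07],
  [[0,0,0],0.07],
  [[0,0,0],0],
  [[0,0,0],0],
])

```text
t: 6.28
position: [0.5835, -0.1539, 0.1519]
tool_rot: [[-0.737, -0.676, 0.001], [-0.676, 0.737, -0.0], [-0.001, -0.001, -1.0]]
wrist_force: [1.2, -0.8, 3.1]
gripper_width: 0.0152
finger_force: 43.5
```

```bash
python3 st.py
```

```text
t 6.2833 p [ 0.5835 -0.1539  0.1519] yaw -137.46 F [ 1.18 -0.81  3.13] M [ 0.007 -0.224 -0.147] w 0.0152 ff 43.5 q6 -1.108
```

>>> apply_moves([
  [[0,0,0],0.03],
  [[0,0,0],0.03],
  [[0,0,0],0],
  [[0,0,0],0],
])

```text
t: 6.62
position: [0.5834, -0.1539, 0.1519]
tool_rot: [[-0.776, -0.631, 0.001], [-0.631, 0.776, -0.0], [-0.001, -0.001, -1.0]]
wrist_force: [1.4, -0.8, 4.0]
gripper_width: 0.015
finger_force: 43.8
```

```bash
python3 st.py
```

```text
t 6.6167 p [ 0.5834 -0.1539  0.1519] yaw -140.88 F [ 1.35 -0.79  4.03] M [-0.08  -0.184  0.045] w 0.015 ff 43.8 q6 -1.048
```

>>> apply_moves([
  [[0,0,0],0.035],
  [[0,0,0],0.035],
  [[0,0,0],0],
  [[0,0,0],0],
])

```text
t: 6.95
position: [0.5834, -0.1538, 0.1519]
tool_rot: [[-0.818, -0.575, 0.001], [-0.575, 0.818, -0.0], [-0.001, -0.001, -1.0]]
wrist_force: [1.7, -0.0, 4.4]
gripper_width: 0.0155
finger_force: 43.9
```

```bash
python3 st.py
```

```text
t 6.95 p [ 0.5834 -0.1538  0.1519] yaw -144.88 F [ 1.74 -0.01  4.44] M [-0.049 -0.205  0.006] w 0.0155 ff 43.9 q6 -0.978
```

>>> apply_moves([
  [[0,0,0],0.035],
  [[0,0,0],0],
  [[0,0,0],0],
])

```text
t: 7.2
position: [0.5834, -0.1538, 0.1519]
tool_rot: [[-0.838, -0.546, 0.001], [-0.546, 0.838, -0.0], [-0.001, -0.001, -1.0]]
wrist_force: [1.0, -0.1, 5.2]
gripper_width: 0.0151
finger_force: 43.9
```

```bash
python3 st.py
```

```text
t 7.2 p [ 0.5834 -0.1538  0.1519] yaw -146.9 F [ 0.98 -0.06  5.2 ] M [ 0.007 -0.183 -0.028] w 0.0151 ff 43.9 q6 -0.943
```

>>> apply_moves([
  [[0,0,0],0.035],
  [[0,0,0],0],
  [[0,0,0],0],
])

```text
t: 7.45
position: [0.5833, -0.1538, 0.1519]
tool_rot: [[-0.856, -0.516, 0.001], [-0.516, 0.856, -0.0], [-0.001, -0.001, -1.0]]
wrist_force: [1.1, 0.1, 5.4]
gripper_width: 0.0153
finger_force: 44.0
```

```bash
python3 st.py; python3 -c "
from h import *
snap('wrist','f.png',(220,180,420,330),4)"
```

```text
t 7.45 p [ 0.5833 -0.1538  0.1519] yaw -148.9 F [1.05 0.06 5.36] M [ 0.065 -0.254 -0.1  ] w 0.0153 ff 44.0 q6 -0.908
```

View pics/f.png

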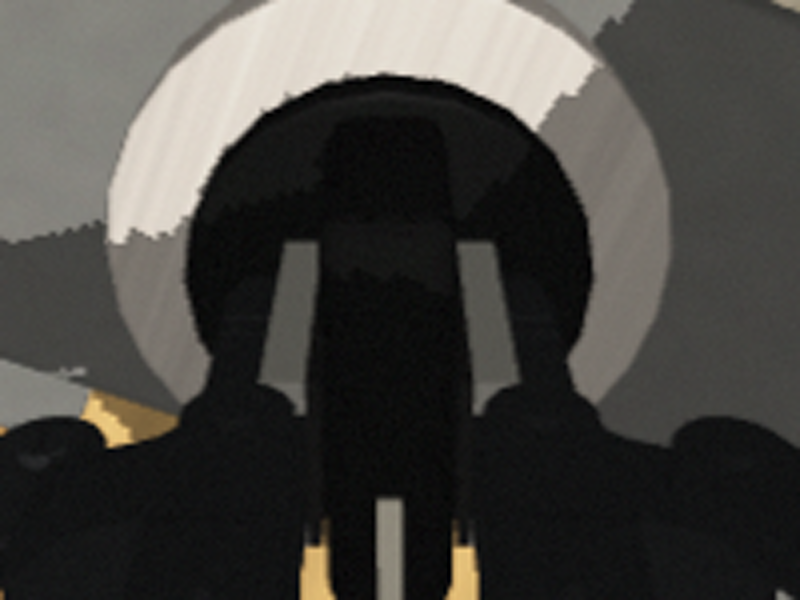

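The bar sits squarely between the pads, with the notch at (390,545), so the dial follows the tool. No stop has been felt so far.

>>> apply_moves([
  [[0,0,0],0.035],
  [[0,0,0],0.035],
  [[0,0,0],0],
  [[0,0,0],0],
])

```text
t: 7.83
position: [0.5833, -0.1537, 0.1519]
tool_rot: [[-0.89, -0.455, 0.001], [-0.455, 0.89, 0.0], [-0.001, -0.0, -1.0]]
wrist_force: [1.9, 0.4, 5.8]
gripper_width: 0.0154
finger_force: 44.0
```

```bash
python3 st.py
```

```text
t 7.8333 p [ 0.5833 -0.1537  0.1519] yaw -152.92 F [1.92 0.38 5.79] M [ 0.061 -0.188 -0.046] w 0.0154 ff 44.0 q6 -0.838
```

>>> apply_moves([
  [[0,0,0],0.035],
  [[0,0,0],0.035],
  [[0,0,0],0],
  [[0,0,0],0],
])

```text
t: 8.17
position: [0.5833, -0.1536, 0.1519]
tool_rot: [[-0.92, -0.392, 0.001], [-0.392, 0.92, 0.0], [-0.001, -0.0, -1.0]]
wrist_force: [0.6, -0.5, 6.6]
gripper_width: 0.0154
finger_force: 43.9
```

```bash
python3 st.py
```

```text
t 8.1667 p [ 0.5833 -0.1536  0.1519] yaw -156.93 F [ 0.63 -0.46  6.63] M [ 0.075 -0.184 -0.1  ] w 0.0154 ff 43.9 q6 -0.768
```

>>> apply_moves([
  [[0,0,0],0.035],
  [[0,0,0],0.035],
  [[0,0,0],0],
  [[0,0,0],0],
])

```text
t: 8.5
position: [0.5833, -0.1535, 0.1519]
tool_rot: [[-0.945, -0.326, 0.001], [-0.326, 0.945, 0.0], [-0.001, 0.0, -1.0]]
wrist_force: [1.4, 0.3, 6.6]
gripper_width: 0.0152
finger_force: 43.9
```

```bash
python3 st.py
```

```text
t 8.5 p [ 0.5833 -0.1535  0.1519] yaw -160.95 F [1.35 0.26 6.62] M [ 0.206 -0.191 -0.155] w 0.0152 ff 43.9 q6 -0.697
```

>>> apply_moves([
  [[0,0,0],0.035],
  [[0,0,0],0.035],
  [[0,0,0],0],
  [[0,0,0],0],
])

```text
t: 8.83
position: [0.5832, -0.1535, 0.1519]
tool_rot: [[-0.966, -0.26, 0.001], [-0.26, 0.966, 0.0], [-0.001, 0.0, -1.0]]
wrist_force: [1.1, -0.3, 5.3]
gripper_width: 0.0155
finger_force: 44.1
```

```bash
python3 st.py
```

```text
t 8.8333 p [ 0.5832 -0.1535  0.1519] yaw -164.92 F [ 1.14 -0.3   5.25] M [ 0.129 -0.17   0.039] w 0.0155 ff 44.1 q6 -0.628
```

>>> apply_moves([
  [[0,0,0],0.035],
  [[0,0,0],0],
  [[0,0,0],0],
])

```text
t: 9.08
position: [0.5832, -0.1535, 0.1519]
tool_rot: [[-0.974, -0.227, 0.001], [-0.227, 0.974, 0.0], [-0.001, 0.0, -1.0]]
wrist_force: [0.6, 0.8, 5.9]
gripper_width: 0.0152
finger_force: 44.4
```

```bash
python3 st.py
```

```text
t 9.0833 p [ 0.5832 -0.1535  0.1519] yaw -166.9 F [0.63 0.83 5.88] M [ 0.222 -0.154  0.166] w 0.0152 ff 44.4 q6 -0.593
```

>>> apply_moves([
  [[0,0,0],0.025],
  [[0,0,0],0],
  [[0,0,0],0],
])

```text
t: 9.33
position: [0.5832, -0.1534, 0.152]
tool_rot: [[-0.979, -0.203, 0.001], [-0.203, 0.979, 0.001], [-0.001, 0.0, -1.0]]
wrist_force: [0.4, 0.2, 5.6]
gripper_width: 0.0152
finger_force: 44.8
```

```bash
python3 st.py
```

```text
t 9.3333 p [ 0.5832 -0.1534  0.152 ] yaw -168.31 F [0.4  0.24 5.65] M [ 0.175 -0.154  0.211] w 0.0152 ff 44.8 q6 -0.569
```

>>> apply_moves([
  [[0,0,0],0.018],
  [[0,0,0],0],
  [[0,0,0],0],
])

```text
t: 9.58
position: [0.5832, -0.1533, 0.1519]
tool_rot: [[-0.983, -0.185, 0.001], [-0.185, 0.983, 0.001], [-0.001, 0.0, -1.0]]
wrist_force: [1.1, 0.6, 5.8]
gripper_width: 0.0155
finger_force: 45.4
```

```bash
python3 st.py
```

```text
t 9.5833 p [ 0.5832 -0.1533  0.1519] yaw -169.32 F [1.07 0.62 5.83] M [ 0.188 -0.149  0.33 ] w 0.0155 ff 45.4 q6 -0.551
```

The moment of 0.33 N m is above the 0.15 N m that a click can give, and it rises steadily, so this is the buffer. I'll press slightly more, then go back 72° from click zero (yaw about -164 → -92).

>>> apply_moves([
  [[0,0,0],0.008],
  [[0,0,0],0],
  [[0,0,0],0],
  [[0,0,0],0],
])

```text
t: 9.92
position: [0.5832, -0.1534, 0.1519]
tool_rot: [[-0.984, -0.178, 0.001], [-0.178, 0.984, 0.0], [-0.001, 0.0, -1.0]]
wrist_force: [0.2, 0.2, 6.0]
gripper_width: 0.0152
finger_force: 46.0
```

```bash
python3 st.py
```

```text
t 9.9167 p [ 0.5832 -0.1534  0.1519] yaw -169.76 F [0.21 0.19 5.98] M [ 0.132 -0.116  0.45 ] w 0.0152 ff 46.0 q6 -0.543
```

>>> apply_moves([
  [[0,0,0],-0.08],
  [[0,0,0],-0.08],
  [[0,0,0],-0.08],
  [[0,0,0],-0.08],
  [[0,0,0],-0.08],
  [[0,0,0],-0.08],
  [[0,0,0],-0.08],
  [[0,0,0],-0.08],
  [[0,0,0],-0.08],
  [[0,0,0],-0.08],
  [[0,0,0],-0.08],
  [[0,0,0],-0.08],
])

```text
t: 10.92
position: [0.5838, -0.1542, 0.1519]
tool_rot: [[-0.417, -0.909, 0.002], [-0.909, 0.417, -0.001], [0.0, -0.002, -1.0]]
wrist_force: [2.9, -0.8, 4.1]
gripper_width: 0.0153
finger_force: 43.8
```

>>> apply_moves([
  [[0,0,0],-0.08],
  [[0,0,0],-0.08],
  [[0,0,0],-0.08],
  [[0,0,0],-0.08],
  [[0,0,0],-0.08],
  [[0,0,0],0],
  [[0,0,0],0],
])

```text
t: 11.5
position: [0.5842, -0.1543, 0.1519]
tool_rot: [[-0.036, -0.999, 0.003], [-0.999, 0.036, -0.001], [0.001, -0.003, -1.0]]
wrist_force: [4.4, -1.7, 3.9]
gripper_width: 0.0156
finger_force: 44.3
```

```bash
python3 st.py
```

```text
t 11.5 p [ 0.5842 -0.1543  0.1519] yaw -92.08 F [ 4.38 -1.73  3.87] M [-0.362 -0.836  0.165] w 0.0156 ff 44.3 q6 -1.9
```

>>> apply_moves([
  [[0,0,0],0],
  [[0,0,0],0],
  [[0,0,0],0],
  [[0,0,0],0],
  [[0,0,0],0],
  [[0,0,0],0],
  [[0,0,0],0],
  [[0,0,0],0],
], hand=0)

```text
t: 12.17
position: [0.5828, -0.1537, 0.1512]
tool_rot: [[-0.036, -0.999, -0.0], [-0.999, 0.036, 0.0], [-0.0, 0.0, -1.0]]
wrist_force: [-0.4, -0.8, 0.8]
gripper_width: 0.0851
finger_force: 0.0
```

>>> apply_moves([
  [[0,0,-15],0],
  [[0,0,-30],0],
  [[0,0,-30],0],
  [[0,0,-30],0],
  [[0,0,-35],0],
  [[0,0,-35],0],
  [[0,0,0],0],
  [[0,0,0],0],
])

```text
t: 12.83
position: [0.5845, -0.1543, 0.3298]
tool_rot: [[-0.036, -0.999, 0.006], [-0.999, 0.036, -0.002], [0.002, -0.006, -1.0]]
wrist_force: [0.1, 0.5, 0.1]
gripper_width: 0.0848
finger_force: 0.0
```

```bash
python3 - <<'E'
from h import *
import pickle
M=manip.camera_model('wrist');pickle.dump(M,open('M2.pkl','wb'))
im,_=manip.read_camera('wrist');cv2.imwrite('pics/full2.png',im)
c=im[110:260,230:480];cv2.imwrite('pics/g.png',cv2.convertScaleAbs(cv2.resize(c,None,fx=3.2,fy=3.2,interpolation=cv2.INTER_CUBIC),alpha=1.5,beta=20))
E
python3 st.py
```

```text
t 12.8833 p [ 0.5833 -0.1539  0.3272] yaw -92.04 F [-0.   -0.2  -0.38] M [0.025 0.043 0.04 ] w 0.0856 ff 0.0 q6 -1.9
```

View pics/g.png

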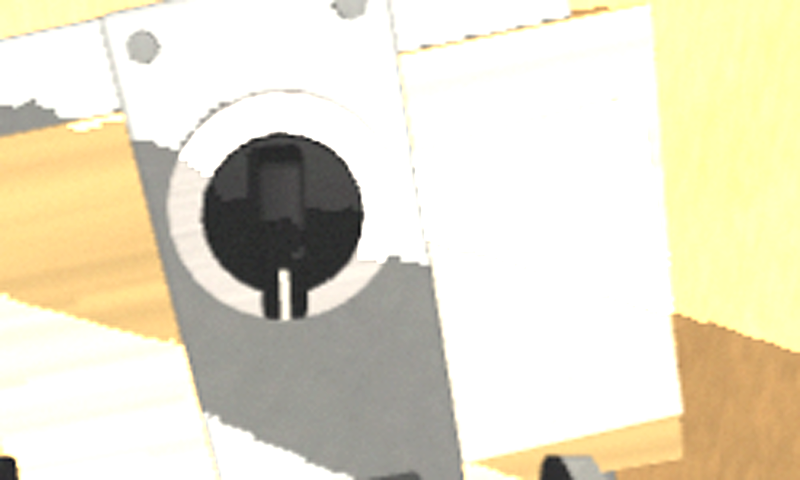

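The crop shows the released bar almost parallel to the tool's x (notch at (285,295), bar back at (275,155)). That puts the dial at about -90°, on the third click. Now for the lever: close the fingers, turn them in line with the press's x and go to its near side.

>>> apply_moves([
  [[0,0,0],0.114],
  [[0,0,0],0.114],
  [[0,0,0],0.114],
  [[0,0,0],0.114],
  [[0,0,0],0.114],
  [[0,0,0],0.114],
  [[0,0,0],0.114],
  [[0,0,0],0.114],
  [[0,0,0],0.114],
  [[0,0,0],0.114],
  [[0,0,0],0.114],
  [[0,0,0],0.114],
], hand=1)

```text
t: 13.88
position: [0.5817, -0.1532, 0.3235]
tool_rot: [[-0.987, -0.161, -0.004], [-0.161, 0.987, 0.002], [0.004, 0.002, -1.0]]
wrist_force: [-0.7, -0.4, -0.7]
gripper_width: 0.0001
finger_force: 0.0
```

>>> apply_moves([
  [[14.5,31,0],0],
  [[14.5,31,0],0],
  [[14.5,31,0],0],
  [[14.5,31,0],0],
  [[14.5,31,0],0],
  [[0,0,35],0],
  [[0,0,35],0],
  [[0,0,25],0],
  [[0,0,0],0],
])

```text
t: 14.63
position: [0.4793, -0.0117, 0.2236]
tool_rot: [[-0.986, -0.167, -0.015], [-0.167, 0.986, 0.002], [0.014, 0.005, -1.0]]
wrist_force: [-0.7, -0.4, -0.2]
gripper_width: -0.0
finger_force: 0.0
```

```bash
python3 st.py; python3 -c "
from h import *
snap('scene','i.png',(205,120,365,240),5)
snap('side','k.png')"
```

```text
t 14.6333 p [ 0.4793 -0.0117  0.2236] yaw -170.39 F [-0.74 -0.4  -0.24] M [ 0.004  0.054 -0.02 ] w -0.0 ff 0.0 q6 -0.327
```

View pics/i.png

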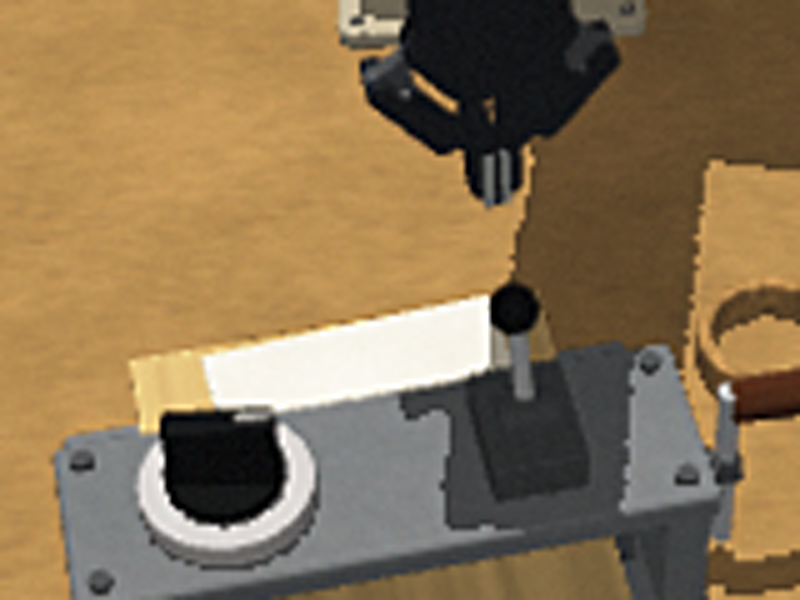

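The fingers are shut and stand behind the ball, in line with it: tip at (492,200), ball at (515,308). The dial bar lies square at (220,412). I'll lower and push the lever over slowly.

>>> apply_moves([
  [[0,-2.5,21],0],
  [[0,0,20],0],
  [[-20,0,0],0],
  [[-10,0,0],0],
  [[-6,0,0],0],
  [[-6,0,0],0],
  [[-6,0,0],0],
  [[-6,0,0],0],
  [[-6,0,0],0],
])

```text
t: 15.48
position: [0.5462, -0.0055, 0.1911]
tool_rot: [[-0.986, -0.166, 0.001], [-0.166, 0.986, -0.0], [-0.001, -0.001, -1.0]]
wrist_force: [-1.3, -0.3, 0.4]
gripper_width: 0.0002
finger_force: 0.6
```

```bash
python3 st.py
```

```text
t 15.4833 p [ 0.5462 -0.0055  0.1911] yaw -170.42 F [-1.31 -0.32  0.44] M [-0.03   0.184  0.02 ] w 0.0002 ff 0.6 q6 -0.295
```

>>> apply_moves([
  [[0,0,7],0],
  [[-5,0,0],0],
  [[-5,0,0],0],
  [[-4,0,0],0],
  [[0,0,0],0],
])

```text
t: 15.9
position: [0.5595, -0.003, 0.1829]
tool_rot: [[-0.986, -0.167, -0.0], [-0.167, 0.986, 0.0], [0.0, 0.0, -1.0]]
wrist_force: [-0.4, 0.0, 0.0]
gripper_width: -0.0002
finger_force: 0.1
```

>>> apply_moves([
  [[-3,0,0],0],
  [[-2,0,0],0],
  [[0,0,0],0],
])

```text
t: 16.15
position: [0.5639, -0.0022, 0.1832]
tool_rot: [[-0.986, -0.166, -0.0], [-0.166, 0.986, 0.0], [0.0, 0.0, -1.0]]
wrist_force: [-0.7, -0.2, -1.3]
gripper_width: 0.0001
finger_force: 0.4
```

>>> apply_moves([
  [[-2,0,0],0],
  [[0,0,0],0],
])

```text
t: 16.32
position: [0.5642, -0.0021, 0.1831]
tool_rot: [[-0.986, -0.166, -0.004], [-0.166, 0.986, -0.001], [0.004, -0.0, -1.0]]
wrist_force: [-4.7, -0.4, 0.5]
gripper_width: 0.0003
finger_force: 2.6
```

The end stop shows up right where I computed it. One more small press, then I'll back away and check.

>>> apply_moves([
  [[-2,0,0],0],
  [[0,0,0],0],
  [[0,0,0],0],
  [[10,0,0],0],
  [[30,0,0],0],
  [[30,0,0],0],
  [[0,0,-35],0],
  [[0,0,-35],0],
  [[30,0,-30],0],
  [[30,0,0],0],
  [[0,0,0],0],
  [[0,0,0],0],
])

```text
t: 17.32
position: [0.4401, -0.0232, 0.284]
tool_rot: [[-0.986, -0.166, 0.004], [-0.166, 0.986, -0.0], [-0.004, -0.001, -1.0]]
wrist_force: [-0.3, -0.3, 0.3]
gripper_width: -0.0
finger_force: 0.0
```

```bash
python3 st.py; python3 - <<'E'
from h import *
snap('scene','l.png',(205,145,365,265),5)
f=lambda u,v,z:px('scene',205+u/5,145+v/5,z=z)
E
```

```text
t 17.3167 p [ 0.4401 -0.0232  0.284 ] yaw -170.46 F [-0.28 -0.26  0.34] M [-0.007 -0.041  0.029] w -0.0 ff 0.0 q6 -0.366
```

View pics/l.png

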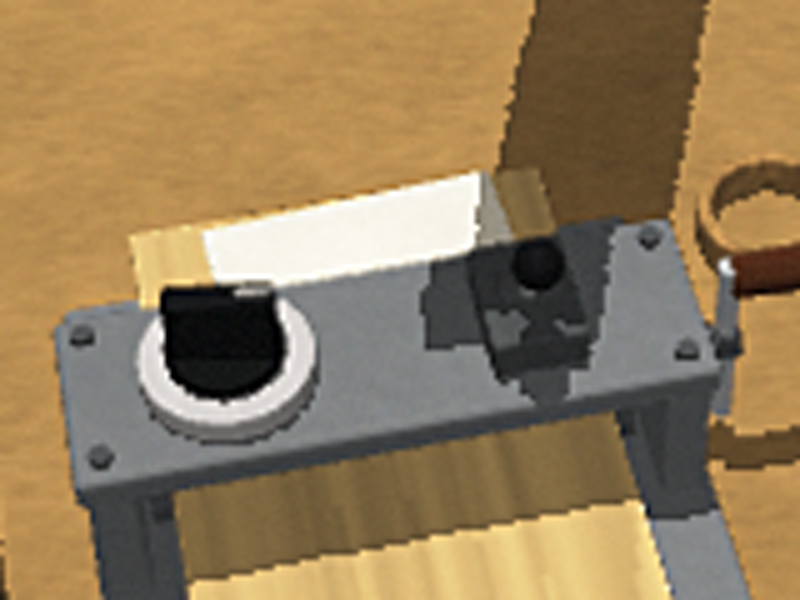

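The ball is now at (538,264), over to the far side. The dial bar is unchanged at (220,290). I'll check both numerically and hand in if they agree.

```bash
python3 - <<'E'
from h import *
f=lambda u,v,z:px('scene',205+u/5,145+v/5,z=z)
b=f(538,264,.195);s=(b-[.5593,.0002,0])[:2]@[.987,.163];a,c=f(165,287,.182),f(275,287,.182);d=c-a
yaw=np.degrees(np.arctan2(d[1],d[0]));print('ball',b,'s',s,'lock',np.arcsin(min(1,s/.06))+.5,'dial yaw',yaw,np.linalg.norm(d))
if s>.022 and 84<yaw<96: print(manip.sign_off())
E
```

```text
ball [0.58770374 0.00503376 0.195     ] s 0.02882239165730896 lock 1.001080166809488 dial yaw 86.24299221166766 0.0540122346839531
the job is handed in; nothing more can be done
None
```

I turned the dial clockwise to its stop with about 0.45 N m, turned it back three clicks and let go. The locking lever is fully over at about 1.0 rad, nothing round the press was touched, and the job is handed in; I was not shown the verdict.

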